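# Show the forked air cylinder to the inspection camera

### The job

Take the air cylinder with the forked rod end out of the white tray and hold it up in the air for the inspection camera: fork towards the lens and centred on it, fork tips about 100 mm from the glass, the cylinder lying along the line in which the lens looks (tilted just as the camera is), its brass air ports on the upper side and not rolled to either side. Finish while holding it there still in the gripper; do not touch the camera, and leave the other cylinder, the socket and the wrench where they are.

Things in the scene. Friction and masses are not known exactly. Their poses are not given: they have to be found in the camera images.
- tray: white open tray fixed on the table, outside 280 (x) by 360 (y) by 40 mm high, walls and floor 5 mm thick, brown cardboard liner on the floor; origin at the centre of its underside, z up. Both air cylinders lie on its inner floor, 5 mm above the table
- fork_cylinder: air cylinder to show, 0.5 kg: aluminium body 100 x 45 x 45 mm (x -50 to 50); rod out of the +x end carries a steel fork: two prongs side by side, 36 mm over both, tips at x = 110. Brass ports, 10 mm tall, on top at x = -41, 41. Origin: centre of the body's underside; x to the fork, z to the ports; rod axis at z = 22.5; mass centre near x = 9. Lies ports up, fork away from the robot
- fork_tip (a point): point midway between the two fork tips, on the rod's axis: at (110, 0, 22.5) mm in the frame of fork_cylinder, same axes
- plain_cylinder: the other air cylinder, to be left: the same square body and ports, but its rod is a plain 14 mm round rod ending at x = +100, with a 22 mm round nut near the body and no fork. Same origin and axes. It lies beside the forked one, in the same tray
- camera: inspection camera stand fixed on the table: foot plate 110 (x) by 130 (y) mm, an upright at its back and, 270 mm up and 55 mm behind the origin, the camera head between two cheeks (84 mm wide). Origin at the centre of the foot's front edge; the camera looks to its -x side, roughly to the robot. The head is tilted to look down by 0.2 to 0.45 rad and stays so unless pushed
- lens (a point): centre of the lens glass, 69 mm in front of the head's pivot. The lens (36 mm wide, in a 52 mm white light ring) looks along this frame's -x axis; y is level, z up across the line of sight. The fork tips belong at (-100, 0, 0) mm in this frame, with the cylinder's x, y, z axes along this frame's x, y, z
- socket: dark steel impact socket standing on the table, 50 mm across at the top and 68 mm high; origin at the centre of its underside; to be left
- wrench: steel open-ended wrench lying on the table, 190 mm long along its x axis; to be left
Mind the look-alikes: they are no part of the job. Leave any brown or purple look-alike of the fork_cylinder alone.

How it is judged (in metres and radians):
On the way:
1. the forked cylinder is held by the fingers, lifted clear of the tray (underside 80 mm above the table) (height (world z) of fork_cylinder above 0.08 m and contact force between fork_cylinder and the fingers above 1 N and contact force between fork_cylinder and tray below 0.1 N), for 0.2 s.
At the end, for the whole second after the job is handed in: Forked cylinder held still by the fingers alone; fork tips 80 to 120 mm from the glass, within 15 mm of the line of sight sideways and up or down; length and width within 0.2 rad of the lens x and y, fork to the lens, ports up; other cylinder, socket, wrench moved under 30 mm (x of fork_tip in the frame of lens between -0.12 and -0.08 m and y of fork_tip in the frame of lens between -0.015 and 0.015 m and z of fork_tip in the frame of lens between -0.015 and 0.015 m and x of fork_cylinder in the frame of lens below -0.17 m and angle between the x axis of fork_cylinder and the x axis of lens, either way round below 0.2 rad and angle between the y axis of fork_cylinder and the y axis of lens, either way round below 0.2 rad and angle between fork_cylinder's own z axis and vertical below 0.9 rad and height (world z) of fork_cylinder above 0.1 m and contact force between fork_cylinder and the fingers above 1 N and linear speed of fork_cylinder below 0.02 m/s and angular speed of fork_cylinder below 0.15 rad/s and contact force between fork_cylinder and tray below 0.1 N and contact force between fork_cylinder and plain_cylinder below 0.1 N and contact force between fork_cylinder and camera below 0.1 N and contact force between fork_cylinder and socket below 0.1 N and contact force between fork_cylinder and wrench below 0.1 N and distance of each of plain_cylinder, socket, wrench from where it was at the start of the episode below 0.03 m); the arm keeps its last pose, push and grip.
It fails at once if the camera or its stand is touched (more than 1 N) (contact force between camera and anything else above 1 N).
It fails at once if the other cylinder, the socket or the wrench is moved more than 30 mm, or the socket is tipped over (distance of any of plain_cylinder, socket, wrench from where it was at the start of the episode above 0.03 m or angle between socket's own z axis and vertical above 0.5 rad).
It also fails if it takes over 38 s, if anything falls off the work surface, if the arm or the gripper's body presses on something with over 40 N, if the wrist force passes 120 N, or if a joint passes its speed limit or range.

### The arm

A 6-joint arm with a two-finger parallel gripper is mounted at the origin on the work surface. World frame = base frame: x ahead of the robot, y to its left, z up, the work surface at z = 0. Lengths are in m, angles in degrees, forces in N, time in s.
With the tool pointing down it reaches from about 0.4 to 0.825 m from the base axis. Payload 7 kg.
Tool frame: the origin (TCP) lies midway between the tips of the shut fingers; the grasp point (between the pads) lies 19 mm behind it (ctrl.hold_point_z is the distance from the TCP to the grasp point, in m); z points along the fingers, y is the line along which they close (so a half turn about z gives the same grasp; the last joint's range is limited). The gripper opens to 88 mm and grips with 3 to 60 N. Pads are 19 mm wide; open, the fingers measure 130 mm over their backs; the gripper's body (78 mm by 193 mm) begins 47 mm behind the grasp point.
Start: joints at [-60.04, 20.546, 0.682, 0, -70.136, -16.507], TCP at [0.157, -0.656, 0.227] pointing down, gripper open.
Joint ranges: [-176.03, 176.03], [-82.01, 121.73], [-58.28, 71.71], [-173.87, 95.51], [-174.79, -0.11], [-173.66, 173.66]. Speed limits (degrees/s): [136.94, 136.94, 172.46, 180, 180, 180].

### API

Orientations are given as [roll, pitch, yaw] about the fixed x, y, z axes, in that order (R = Rz(yaw) Ry(pitch) Rx(roll)).
In Python, from plant import ctrl gives the robot as it stands.
- The arm moves only by the tool apply_moves, never from a script. Its argument "deltas" is a list of rows, each an object with "fingers": the finger opening in mm, from 0 to 87.6; "delta_pos": the shift along the tool's x, y, z in mm, a list of three; "angular": the turn, a rotation vector about the tool's x, y, z in degrees, a list of three. A call has 1 to 10 rows; each row is the pose to reach, as a shift and turn from the pose commanded when the call began, along the tool's axes at that moment; what a row does not reach only later rows make up. A row lasts 1/10 s, in which the tool goes at most 50 mm and 8.59 degrees, less where a joint would pass 70% of its speed; a pose out of reach is approached as far as the arm can. A call with a gripper value outside its range is refused whole. The fingers move at their own pace and stop on an object; the grip force is fixed at half the most. Time passes only in rows, so rows that repeat a pose let the fingers close. It gives the time, the measured TCP pose, the force, the opening and the grip force at its end, in the units of the state.
- ctrl.get_obs(): the state, without advancing time (a new reading comes with each control period).
- ctrl.snapshot(name): name is "side" or "top"; returns the picture (400x640x3 uint8, red, green, blue); there is no depth.
- ctrl.camera_params(name): a dict with "fx", "fy", "cx", "cy" (pixels), "cam_to_world" (4x4, takes a point from camera to world coordinates). Camera axes: x right, y up, looking along -z (the intrinsics and any distortion apply to the point x, -y, -z); pixel columns grow to the right and rows downward; lengths in m; the calibration is good to about 2 mm. A picture is of the moment at which its call begins. camera_params takes no time and is no camera call.
- ctrl.close_job(): hands the job in; it is judged then, once.
The state is a dict: "clock": time; "joint_pos": joint angles; "qvel": joint speeds; "tau": joint torques, N m; "tool_pos": TCP position; "orientation": TCP orientation; "force": force on the tool from outside, world axes, zero at the start; "moment": the same for the moment, N m; "opening": finger opening in m; "gripper_force": force on a finger pad.
Only numpy, scipy, OpenCV 4.12 (cv2) and the standard library are available. Lean on these libraries where they do the work, as an engineer would, in place of code of your own. Each camera call takes 0.05 s, during which the arm holds its last target. There are 200 camera calls.

## Working session

There is one attempt and no reset: what is moved stays moved. The work goes in short steps, Python scripts to look and compute and a tool call to move; the robot and the scene stay as the last step left them, time stands still between calls to the robot, and variables do not carry over. Pictures are saved under pics/ and viewed, at most 10 in all, crops included, and the job is handed in when it is done.

Besides the shell and the picture viewer there is one more tool, called after ">>>" as name([rows], argument=value, ...), one row to a line, values as JSON. apply_moves: Moves the arm, as the interface text tells. Its arguments: {"type":"object","properties":{"deltas":{"type":"array"}},"required":["deltas"]}

```bash
mkdir -p pics; ls
python3 - <<'E'
from plant import ctrl
import cv2, numpy as np
np.set_printoptions(precision=4,suppress=True)
for n in ("side","top"):
    im=ctrl.snapshot(n); cv2.imwrite(f"pics/{n}0.png",im[:,:,::-1]); print(n,ctrl.camera_params(n))
print(ctrl.get_obs(), ctrl.hold_point_z)
E
```

```text
pics
side {'fx': 518.5511337009995, 'fy': 518.5511337009995, 'cx': 322.80566195851, 'cy': 199.77662416335463, 'cam_to_world': array([[-0.9635,  0.175 , -0.2023,  0.2281],
       [-0.2668, -0.5736,  0.7745,  1.184 ],
       [ 0.0195,  0.8002,  0.5994,  1.0865],
       [ 0.    ,  0.    ,  0.    ,  1.    ]])}
top {'fx': 372.30944534455114, 'fy': 372.30944534455114, 'cx': 319.84778491368235, 'cy': 195.85763765696726, 'cam_to_world': array([[ 0.0038,  0.99  , -0.141 ,  0.417 ],
       [-1.    ,  0.0027, -0.0084, -0.0251],
       [-0.008 ,  0.141 ,  0.99  ,  1.2255],
       [ 0.    ,  0.    ,  0.    ,  1.    ]])}
{'clock': 0.1, 'joint_pos': array([-60.0403,  20.585 ,   0.6385,  -0.0179, -70.1347, -16.5086]), 'qvel': array([ 0.038 , -0.0518,  0.1142,  0.1189,  0.0837, -0.0589]), 'tau': array([ -0.0011, -58.4166,  29.3749,   7.0154,   0.0101,  -0.0001]), 'tool_pos': array([ 0.1569, -0.6561,  0.2257]), 'orientation': array([ 179.9174,   -0.0069, -166.5549]), 'force': array([-0.5447, -0.0351, -0.577 ]), 'moment': array([-0.0135,  0.0207,  0.016 ]), 'gripper_force': 0.0, 'opening': 0.08763260736529056} 0.0188
```

View pics/side0.png

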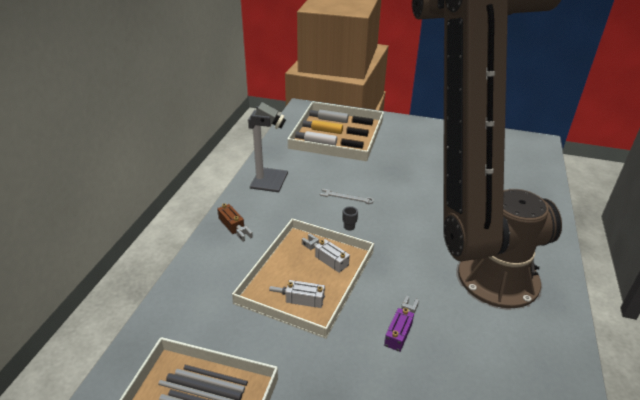

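View pics/top0.png

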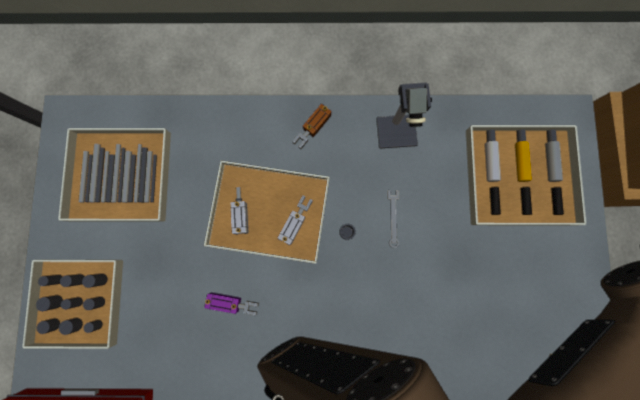

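The side view shows the forked cylinder at about (330,252), the plain one at (303,292), the stand's head at (262,118), and brown (231,218) and purple (400,325) look-alikes. In the top view these are at (295,220), (238,212), (414,100), (312,124) and (228,303). The silver body in the tray with two prongs at top (305,202) is the one meant. I'll confirm it in one enlarged composite.

Run:
```python
import cv2, numpy as np
t=cv2.imread("pics/top0.png"); s=cv2.imread("pics/side0.png")
c=lambda im,x,y,w,h: cv2.resize(im[y:y+h,x:x+w],(400,300),interpolation=cv2.INTER_CUBIC)
a=np.hstack([c(t,265,185,80,60),c(s,290,225,80,60)])
b=np.hstack([c(t,370,75,80,60),c(s,235,90,80,60)])
cv2.imwrite("pics/comp0.png",np.vstack([a,b]))
```

```text
(no output)
```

View pics/comp0.png

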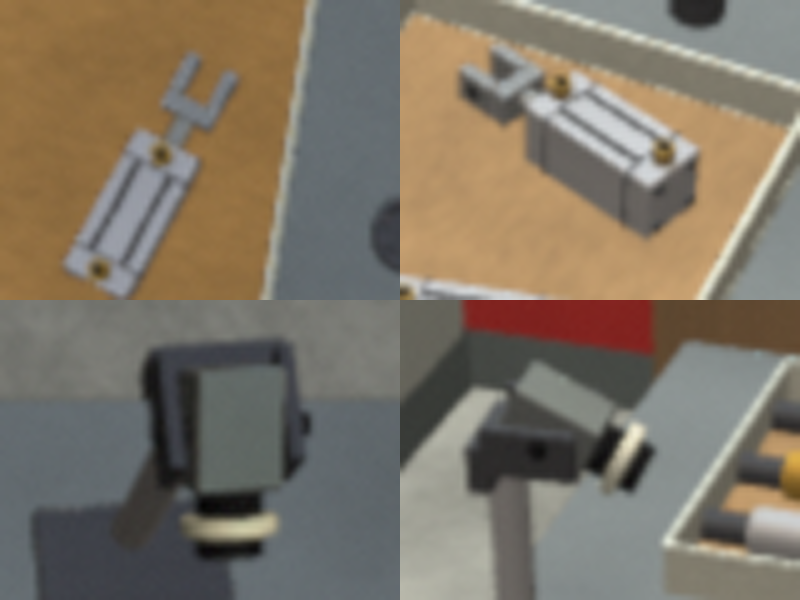

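Confirmed: the silver body with two prongs and brass ports is at top (295,220). Its ports are near top (298,216) and (285,239), and side (322,241) and (342,255). The cream light ring is near top (416,120) and side (280,121).

```bash
cat > geo.py <<'E'
import cv2, numpy as np
from plant import ctrl
np.set_printoptions(precision=4,suppress=True)
P={n:ctrl.camera_params(n) for n in ("side","top")}
def ray(n,uv):
    p=P[n]; T=p["cam_to_world"]
    d=T[:3,:3]@np.array([(uv[0]-p["cx"])/p["fx"],-(uv[1]-p["cy"])/p["fy"],-1.])
    return T[:3,3],d/np.linalg.norm(d)
def plane(n,uv,z):
    o,d=ray(n,uv); return o+d*(z-o[2])/d[2]
def tri(a,b):
    (o,d),(q,e)=ray("top",a),ray("side",b)
    s=np.linalg.lstsq(np.c_[d,-e],q-o,rcond=None)[0]
    u,v=o+d*s[0],q+e*s[1]; return (u+v)/2,np.linalg.norm(u-v)
def blobs(im,roi,f,amin=4):
    x,y,w,h=roi; c=im[y:y+h,x:x+w]; H=cv2.cvtColor(c,cv2.COLOR_BGR2HSV).astype(int)
    m=f(H[...,0],H[...,1],H[...,2]).astype(np.uint8)
    n,l,st,ce=cv2.connectedComponentsWithStats(m)
    return [(ce[i]+[x,y],st[i,4],(l==i)) for i in range(1,n) if st[i,4]>=amin]
E
python3 - <<'E'
from geo import *
t=cv2.imread("pics/top0.png"); s=cv2.imread("pics/side0.png")
# ports: brass stands out by saturation on silver
A=blobs(t,(278,208,26,36),lambda h,s,v:(h<30)&(s>90)&(v<150),2)
cr=lambda a:((np.array(a)+.5)/5-.5)
pt=[cr((163,155))+[265,185],cr((100,270))+[265,185]]
ps=[cr((160,82))+[290,225],cr((262,152))+[290,225]]
for a,b in zip(pt,ps): print("port",a,b,tri(a,b),plane("top",a,.058),plane("side",b,.058))
for n,im,roi in(("top",t,(395,105,45,30)),("side",s,(265,105,30,30))):
    for ce,ar,m in blobs(im,roi,lambda h,s,v:(v>165)&(h>12)&(h<38)&(s>15),6):
        c=cv2.findContours(m.astype(np.uint8),0,1)[0][0]
        print(n,"ring",ce,ar,cv2.boundingRect(c), cv2.minAreaRect(c))
for n,im,roi in(("top",t,(365,110,60,50)),("side",s,(240,160,55,35))):
    for ce,ar,m in blobs(im,roi,lambda h,s,v:v<88,100):
        c=cv2.findContours(m.astype(np.uint8),0,1)[0][0]
        q=cv2.boxPoints(cv2.minAreaRect(c))+roi[:2]
        print(n,"foot",ar,q.tolist()); print(np.array([plane(n,x,.01) for x in q]))
H=cv2.cvtColor(t,cv2.COLOR_BGR2HSV); print("foot/table hsv",H[135,395],H[155,395])
E
```

```text
port [297.2 215.6] [321.6 241. ] (array([0.5218, 0.056 , 0.0597]), np.float64(0.0031500421569301052)) [0.5204 0.0559 0.058 ] [0.5239 0.0542 0.058 ]
port [284.6 238.6] [342. 255.] (array([0.4497, 0.0947, 0.0567]), np.float64(0.002666553228546601)) [0.4484 0.0943 0.058 ] [0.4508 0.0962 0.058 ]
top ring [419.0645 119.9677] 31 (18, 13, 12, 4) ((23.653846740722656, 15.269229888916016), (2.7456257343292236, 11.374736785888672), 78.69007110595703)
side ring [280.64 117.84] 25 (13, 9, 6, 9) ((15.500001907348633, 13.5), (3.130495071411133, 8.497057914733887), 26.56505012512207)
top foot 1364 [[375.2101230621338, 111.36186599731445], [422.7743263244629, 108.38910675048828], [425.0895004272461, 145.43191146850586], [377.52529525756836, 148.40467071533203]]
[[ 0.8812 -0.202   0.01  ]
 [ 0.8919 -0.364   0.01  ]
 [ 0.762  -0.3671  0.01  ]
 [ 0.7515 -0.2076  0.01  ]]
foot/table hsv [117  32  72] [ 99  30 112]
```

Run:
```python
from geo import *
t=cv2.imread("pics/top0.png")
H=cv2.cvtColor(t,cv2.COLOR_BGR2HSV).astype(int)
V=cv2.cvtColor(t,cv2.COLOR_BGR2GRAY).astype(float)
# subpixel edges: left edge rows 122..142, front edge cols 381..411, right edge rows 130..143
def cross(p,th): # first falling/rising crossing
    i=np.where((p[:-1]-th)*(p[1:]-th)<=0)[0]; return i[0]+(p[i[0]]-th)/(p[i[0]]-p[i[0]+1]) if len(i) else np.nan
L=np.array([(370+cross(V[r,370:385],92),r) for r in range(120,144)])
F=np.array([(c,140+cross(V[140:155,c],92)) for c in range(381,413)])
R=np.array([(410+cross(V[r,410:425],92),r) for r in range(130,144)])
for n,E in(("left",L),("front",F),("right",R)):
    E=E[~np.isnan(E).any(1)]; W=np.array([plane("top",e,.008) for e in E])
    vx,vy,x0,y0=cv2.fitLine(W[:,:2].astype(np.float32),cv2.DIST_HUBER,0,.01,.01).ravel()
    print(n,len(E),E[0],E[-1],"pt",x0,y0,"ang",np.degrees(np.arctan2(vy,vx)))
cr=lambda a:((np.array(a)+.5)/5-.5)
for a,b in (((230,225),(227,157)),((229,252),(245,168))):
    print("ring/front",tri(cr(a)+[370,75],cr(b)+[235,90]))
```

```text
left 24 [375.32 120.  ] [377.5833 143.    ] pt 0.82214427 -0.20440462 ang 4.823822
front 32 [381.   148.96] [412.     146.8095] pt 0.7532183 -0.25915378 ang -85.994064
right 14 [415.9167 130.    ] [417.7143 143.    ] pt 0.7925274 -0.34140685 ang 4.811363
ring/front (array([ 0.7647, -0.2757,  0.2531]), np.float64(0.0006876914440180802))
ring/front (array([ 0.7521, -0.2763,  0.2465]), np.float64(0.00010797797549891138))
```

The numbers agree with the sizes given:
- **Ports:** 81.8 mm apart (82 expected), yaw −28.2°, body centre (0.4855, 0.0754).
- **Stand:** yaw about 4.6°. The pivot and ring give a tilt of about 21.5° (0.375 rad), so the glass is near (0.745, −0.278, 0.245).

I'll work out the moves next.

```bash
cat > mv.py <<'E'
import sys
from geo import *
from scipy.spatial.transform import Rotation as Ro
def cyl(yaw,tilt): return Ro.from_euler('xyz',[0,-tilt,yaw],degrees=True)
def delta(pos,Rc,o=None):
    "tool shift (mm) and turn (deg) to TCP pos with cylinder axes Rc (tool = Rc * Ry180)"
    o=o or ctrl.get_obs(); R0=Ro.from_euler('xyz',o["orientation"],degrees=True)
    return R0.inv().apply(np.array(pos)-o["tool_pos"])*1e3,(R0.inv()*Rc*Ro.from_euler('y',180,degrees=True)).as_rotvec(degrees=True)
YAW,TILT=4.6,21.5
GLASS=np.array([.7453,-.2778,.2447])
TIP=GLASS-.1*cyl(YAW,TILT).apply([1,0,0])
E
python3 - <<'E'
from mv import *
print(TIP)
for p in ([.44,-.2,.25],[.4926,.0716,.15]): print(p,*delta(p,cyl(-28.2,0)))
E
```

```text
[ 0.6526 -0.2853  0.208 ]
[0.44, -0.2, 0.25] [-381.3695  377.7733  -23.7626] [ 0.0764 -0.0366 41.645 ]
[0.4926, 0.0716, 0.15] [-495.6904  629.5551   76.5867] [ 0.0764 -0.0366 41.645 ]
```

>>> apply_moves([
  {"fingers": 87.6, "delta_pos": [-20, 20, -3], "angular": [0, 0, 0]},
  {"fingers": 87.6, "delta_pos": [-50, 50, -8], "angular": [0, 0, 3]},
  {"fingers": 87.6, "delta_pos": [-83, 83, -12], "angular": [0, 0, 6]},
  {"fingers": 87.6, "delta_pos": [-116, 116, -16], "angular": [0, 0, 10]},
  {"fingers": 87.6, "delta_pos": [-149, 149, -20], "angular": [0, 0, 14]},
  {"fingers": 87.6, "delta_pos": [-182, 182, -24], "angular": [0, 0, 18]},
  {"fingers": 87.6, "delta_pos": [-215, 215, -24], "angular": [0, 0, 22]},
  {"fingers": 87.6, "delta_pos": [-248, 248, -24], "angular": [0, 0, 26]},
  {"fingers": 87.6, "delta_pos": [-280, 280, -24], "angular": [0, 0, 30]},
  {"fingers": 87.6, "delta_pos": [-312, 312, -24], "angular": [0, 0, 34]},
])

```text
clock: 1.1
tool_pos: [0.3883, -0.2786, 0.2506]
orientation: [180.0, 0.0, 159.3]
force: [1.2, -1.2, -0.1]
opening: 0.0874
gripper_force: 0.0
```

Run:
```python
from mv import *
print(ctrl.get_obs()["joint_pos"])
for p in ([.47,-.1,.22],[.4926,.0716,.15]): print(p,*delta(p,cyl(-28.2,0)))
```

```text
[-12.0056   0.6746 -21.0674  -0.0067 -68.2498 -98.7025]
[0.47, -0.1, 0.22] [-13.2601 195.9708  30.5932] [0.0078 0.0067 7.4894]
[0.4926, 0.0716, 0.15] [ 26.295  364.4652 100.61  ] [0.0078 0.0067 7.4894]
```

>>> apply_moves([
  {"fingers": 87.6, "delta_pos": [-5, 40, 6], "angular": [0, 0, 2]},
  {"fingers": 87.6, "delta_pos": [-8, 80, 12], "angular": [0, 0, 4]},
  {"fingers": 87.6, "delta_pos": [-10, 120, 20], "angular": [0, 0, 6]},
  {"fingers": 87.6, "delta_pos": [-12, 160, 25], "angular": [0, 0, 7.5]},
  {"fingers": 87.6, "delta_pos": [-10, 200, 32], "angular": [0, 0, 7.5]},
  {"fingers": 87.6, "delta_pos": [0, 240, 50], "angular": [0, 0, 7.5]},
  {"fingers": 87.6, "delta_pos": [10, 280, 65], "angular": [0, 0, 7.5]},
  {"fingers": 87.6, "delta_pos": [20, 320, 80], "angular": [0, 0, 7.5]},
  {"fingers": 87.6, "delta_pos": [26, 350, 95], "angular": [0, 0, 7.5]},
  {"fingers": 87.6, "delta_pos": [26, 364, 101], "angular": [0, 0, 7.5]},
])

```text
clock: 2.1
tool_pos: [0.4906, 0.0715, 0.1481]
orientation: [-179.9, -0.1, 152.1]
force: [0.4, -0.9, 0.4]
opening: 0.0878
gripper_force: 0.0
```

Run:
```python
from mv import *
print(ctrl.get_obs()["joint_pos"])
for p in ([.4926,.0716,.012],): print(p,*delta(p,cyl(-28.2,0)))
t=ctrl.snapshot("top")[:,:,::-1]; s=ctrl.snapshot("side")[:,:,::-1]
c=lambda im,x,y: cv2.resize(im[y:y+100,x:x+100],(400,400),interpolation=cv2.INTER_CUBIC)
cv2.imwrite("pics/pre.png",np.hstack([c(t,235,160),c(s,275,190)]))
```

```text
[  31.032     7.672   -27.7662   -0.0301  -54.6755 -148.9419]
[0.4926, 0.0716, 0.012] [ -1.9286   1.2431 136.0814] [-0.085  -0.0795  0.2727]
```

View pics/pre.png

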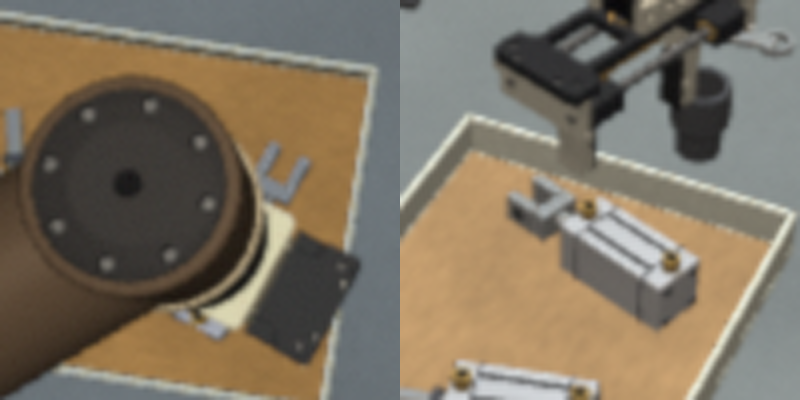

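The gripper is above the cylinder and aligned with it. The forked cylinder is at side-crop (625,240) and the near finger at (575,140). I'll descend and grip.

>>> apply_moves([
  {"fingers": 87.6, "delta_pos": [-2, 1, 20], "angular": [0, 0, 0]},
  {"fingers": 87.6, "delta_pos": [-2, 1, 45], "angular": [0, 0, 0]},
  {"fingers": 87.6, "delta_pos": [-2, 1, 70], "angular": [0, 0, 0]},
  {"fingers": 87.6, "delta_pos": [-2, 1, 92], "angular": [0, 0, 0]},
  {"fingers": 87.6, "delta_pos": [-2, 1, 108], "angular": [0, 0, 0]},
  {"fingers": 87.6, "delta_pos": [-2, 1, 120], "angular": [0, 0, 0]},
  {"fingers": 87.6, "delta_pos": [-2, 1, 128], "angular": [0, 0, 0]},
  {"fingers": 87.6, "delta_pos": [-2, 1, 133], "angular": [0, 0, 0]},
  {"fingers": 87.6, "delta_pos": [-2, 1, 136], "angular": [0, 0, 0]},
  {"fingers": 87.6, "delta_pos": [-2, 1, 136], "angular": [0, 0, 0]},
])

```text
clock: 3.2
tool_pos: [0.4936, 0.0693, 0.0137]
orientation: [180.0, 0.0, 151.9]
force: [0.4, -0.5, -0.7]
opening: 0.0879
gripper_force: 0.0
```

>>> apply_moves([
  {"fingers": 35, "delta_pos": [0, 0, 0], "angular": [0, 0, 0]},
  {"fingers": 35, "delta_pos": [0, 0, 0], "angular": [0, 0, 0]},
  {"fingers": 35, "delta_pos": [0, 0, 0], "angular": [0, 0, 0]},
  {"fingers": 35, "delta_pos": [0, 0, 0], "angular": [0, 0, 0]},
  {"fingers": 35, "delta_pos": [0, 0, 0], "angular": [0, 0, 0]},
  {"fingers": 35, "delta_pos": [0, 0, 0], "angular": [0, 0, 0]},
  {"fingers": 35, "delta_pos": [0, 0, 0], "angular": [0, 0, 0]},
  {"fingers": 35, "delta_pos": [0, 0, 0], "angular": [0, 0, 0]},
])

```text
clock: 4.0
tool_pos: [0.494, 0.0699, 0.0137]
orientation: [180.0, 0.0, 152.0]
force: [1.1, 1.8, -1.0]
opening: 0.0449
gripper_force: 30.0
```

Gripped at 44.9 mm, which matches the 45 mm body, with 30 N. I'll lift.

>>> apply_moves([
  {"fingers": 35, "delta_pos": [0, 0, -6], "angular": [0, 0, 0]},
  {"fingers": 35, "delta_pos": [0, 0, -20], "angular": [0, 0, 0]},
  {"fingers": 35, "delta_pos": [0, 0, -40], "angular": [0, 0, 0]},
  {"fingers": 35, "delta_pos": [0, 0, -65], "angular": [0, 0, 0]},
  {"fingers": 35, "delta_pos": [0, 0, -90], "angular": [0, 0, 0]},
  {"fingers": 35, "delta_pos": [0, 0, -115], "angular": [0, 0, 0]},
  {"fingers": 35, "delta_pos": [0, 0, -140], "angular": [0, 0, 0]},
  {"fingers": 35, "delta_pos": [0, 0, -158], "angular": [0, 0, 0]},
  {"fingers": 35, "delta_pos": [0, 0, -167], "angular": [0, 0, 0]},
  {"fingers": 35, "delta_pos": [0, 0, -170], "angular": [0, 0, 0]},
])

```text
clock: 5.0
tool_pos: [0.493, 0.0693, 0.1838]
orientation: [180.0, -0.0, 151.9]
force: [0.4, 0.2, -5.2]
opening: 0.0449
gripper_force: 30.0
```

Run:
```python
from mv import *
print(ctrl.get_obs()["joint_pos"], ctrl.get_obs()["opening"])
Rc=cyl(YAW,TILT); g=TIP+Rc.apply([-.100,0,.005]); tcp=g+Rc.apply([0,0,-.0188])
print("final",tcp)
# stage A: 60 mm back along the line of sight
for p in (tcp-Rc.apply([.06,0,0]),tcp): print(p,*delta(p,Rc))
```

```text
[  30.6427    5.7444  -24.7781   -0.0259  -59.485  -148.6958] 0.04489698719905167
final [ 0.5649 -0.2923  0.1586]
[ 0.5092 -0.2968  0.1366] [-186.5674 -315.4198   47.1382] [ -6.1167 -20.9325 -32.2805]
[ 0.5649 -0.2923  0.1586] [-233.5537 -285.2865   25.1321] [ -6.1167 -20.9325 -32.2805]
```

Lifted. The weight reads 5.2 N and the opening is unchanged. Next I carry it over, stopping 60 mm short along the line of sight, and look there.

>>> apply_moves([
  {"fingers": 35, "delta_pos": [-6, -10, 0], "angular": [-0.2, -0.6, -1]},
  {"fingers": 35, "delta_pos": [-18, -30, 0], "angular": [-0.6, -2, -3]},
  {"fingers": 35, "delta_pos": [-33, -55, 0], "angular": [-1.1, -3.7, -5.6]},
  {"fingers": 35, "delta_pos": [-48, -80, 0], "angular": [-1.5, -5.3, -8.2]},
  {"fingers": 35, "delta_pos": [-63, -106, 0], "angular": [-2, -7, -10.8]},
  {"fingers": 35, "delta_pos": [-78, -132, 0], "angular": [-2.5, -8.7, -13.5]},
  {"fingers": 35, "delta_pos": [-94, -158, 0], "angular": [-3.1, -10.5, -16.1]},
  {"fingers": 35, "delta_pos": [-110, -185, 5], "angular": [-3.6, -12.2, -18.8]},
  {"fingers": 35, "delta_pos": [-125, -211, 10], "angular": [-4.1, -14, -21.5]},
  {"fingers": 35, "delta_pos": [-140, -236, 15], "angular": [-4.6, -15.7, -24.2]},
])

```text
clock: 6.0
tool_pos: [0.5041, -0.2057, 0.1665]
orientation: [178.8, 16.0, 176.2]
force: [-0.2, -0.4, -5.1]
opening: 0.0447
gripper_force: 30.0
```

Run:
```python
from mv import *
Rc=cyl(YAW,TILT); g=TIP+Rc.apply([-.100,0,.005]); tcp=g+Rc.apply([0,0,-.0188])
for p in (tcp-Rc.apply([.06,0,0]),tcp): print(p,*delta(p,Rc))
```

```text
[ 0.5092 -0.2968  0.1366] [ -2.3813 -91.2441  29.9411] [-1.5016 -5.3586 -7.9713]
[ 0.5649 -0.2923  0.1586] [-61.5402 -83.0099  24.2474] [-1.5016 -5.3586 -7.9713]
```

>>> apply_moves([
  {"fingers": 35, "delta_pos": [-1, -20, 7], "angular": [-0.3, -1.2, -1.8]},
  {"fingers": 35, "delta_pos": [-1, -40, 13], "angular": [-0.6, -2.4, -3.6]},
  {"fingers": 35, "delta_pos": [-2, -58, 19], "angular": [-0.9, -3.4, -5.2]},
  {"fingers": 35, "delta_pos": [-2, -73, 24], "angular": [-1.2, -4.2, -6.4]},
  {"fingers": 35, "delta_pos": [-2, -83, 27], "angular": [-1.4, -4.8, -7.3]},
  {"fingers": 35, "delta_pos": [-2, -89, 29], "angular": [-1.5, -5.2, -7.8]},
  {"fingers": 35, "delta_pos": [-2, -91, 30], "angular": [-1.5, -5.4, -8]},
  {"fingers": 35, "delta_pos": [-2, -91, 30], "angular": [-1.5, -5.4, -8]},
  {"fingers": 35, "delta_pos": [-2, -91, 30], "angular": [-1.5, -5.4, -8]},
])

```text
clock: 6.9
tool_pos: [0.5103, -0.2951, 0.1378]
orientation: [180.0, 21.6, -175.5]
force: [0.4, 0.1, -5.8]
opening: 0.0447
gripper_force: 30.0
```

Run:
```python
from mv import *
Rc=cyl(YAW,TILT); g=TIP+Rc.apply([-.100,0,.005]); tcp=g+Rc.apply([0,0,-.0188])
print(*delta(tcp,Rc))
t=ctrl.snapshot("top")[:,:,::-1]; s=ctrl.snapshot("side")[:,:,::-1]
cv2.imwrite("pics/t1.png",t); cv2.imwrite("pics/s1.png",s)
# expected pixels of the fork tip now
o=ctrl.get_obs(); R=Ro.from_euler('xyz',o["orientation"],degrees=True)
tip=o["tool_pos"]+R.apply([-.100,0,-.0188+.005]); print("tip expected",tip)
for n in P:
    p=P[n]; c=np.linalg.inv(p["cam_to_world"])@np.r_[tip,1]; print(n,p["cx"]-p["fx"]*c[0]/c[2],p["cy"]+p["fy"]*c[1]/c[2])
c=lambda im,x,y: cv2.resize(im[y:y+120,x:x+80],(400,600),interpolation=cv2.INTER_CUBIC)
cv2.imwrite("pics/near.png",np.hstack([c(t,370,80),c(s,240,95)]))
```

```text
[-58.4247  -1.5359   0.8299] [-0.01    0.1022 -0.0771]
tip expected [ 0.5983 -0.288   0.1881]
side 328.29829001028475 143.54891274996038
top 416.23112482470134 184.3594808424209
```

View pics/near.png

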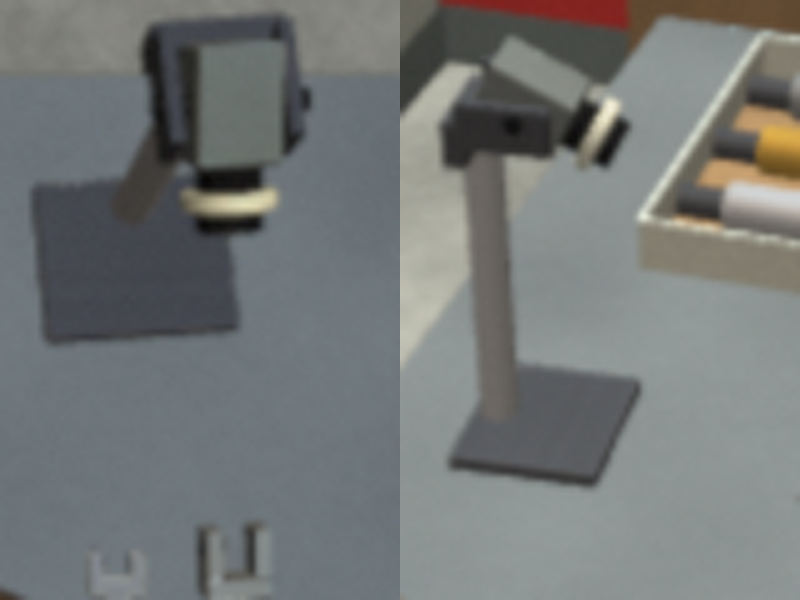

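The fork tips appear at top (416.6,184.4), against (416.2,184.4) expected, so the cylinder did not shift in the grip. I'll check the head tilt against the bolt and head edge in the side view, then advance.

Run:
```python
from mv import *
def pj(n,x):
    p=P[n]; c=np.linalg.inv(p["cam_to_world"])@np.r_[x,1]; return np.array([p["cx"]-p["fx"]*c[0]/c[2],p["cy"]+p["fy"]*c[1]/c[2]])
piv=np.array([.8093,-.2732,.27])
print("bolt",pj("side",piv+cyl(4.6,0).apply([0,.042,0])),"seen",262.6,119.6)
for t in(15,18,21.5,25):
    X=cyl(4.6,t); b=piv+X.apply([0,0,.025]); d=pj("side",b-X.apply([.05,0,0]))-pj("side",b+X.apply([.02,0,0]))
    r=pj("side",piv+X.apply([-.048,0,0])); g=pj("top",piv+X.apply([-.048,0,0])); e=pj("side",piv+X.apply([-.069,0,0]))
    print(t,"edge slope",d[1]/d[0],"ring side",r,"top",g,"glass side",e,"top",pj("top",piv+X.apply([-.069,0,0])))
print("seen slope",47/78,110-65,"ring side 280,121 top 415.6,119.6")
```

```text
bolt [263.3974 120.7379] seen 262.6 119.6
15 edge slope 0.3540864234271873 ring side [280.4513 119.69  ] top [416.5048 119.7511] glass side [286.3759 121.7861] top [416.8519 127.6234]
18 edge slope 0.40577752642156373 ring side [280.2658 120.3091] top [416.2532 119.8041] glass side [286.1019 122.6728] top [416.4904 127.6716]
21.5 edge slope 0.46803444138785255 ring side [280.0037 121.0111] top [415.9594 119.8034] glass side [285.7168 123.6774] top [416.0691 127.6385]
25 edge slope 0.532973848397374 ring side [279.6934 121.6889] top [415.6663 119.7357] glass side [285.2631 124.6464] top [415.6499 127.5105]
seen slope 0.6025641025641025 45 ring side 280,121 top 415.6,119.6
```

Run:
```python
from mv import *
s=cv2.imread("pics/s1.png")
c=cv2.resize(s[98:128,252:288],None,fx=16,fy=16,interpolation=cv2.INTER_CUBIC)
cv2.imwrite("pics/head.png",c)
for ls in cv2.createLineSegmentDetector().detect(cv2.cvtColor(c,cv2.COLOR_BGR2GRAY))[0][:,0]:
    d=ls[2:]-ls[:2]
    if np.hypot(*d)>60: print(ls.round(),"slope",d[1]/d[0],"len",np.hypot(*d))
```

```text
(no output)
```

View pics/head.png

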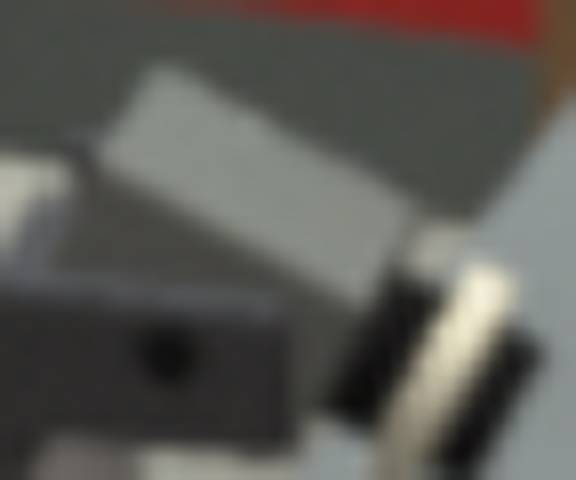

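The head edges in the side view (slopes 0.565 and 0.579), with the ring below the bolt, put the tilt nearer 25° (range limit 25.8°). I'll use 25°, with the glass at (0.7465, −0.2777, 0.243).

```bash
sed -i 's/^YAW,TILT=.*/YAW,TILT=4.6,25.0/; s/^GLASS=.*/GLASS=np.array([.7465,-.2777,.243])/' mv.py
python3 - <<'E'
from mv import *
Rc=cyl(YAW,TILT); g=TIP+Rc.apply([-.100,0,.005]); tcp=g+Rc.apply([0,0,-.0188])
print(TIP,tcp,*delta(tcp,Rc))
E
```

```text
[ 0.6562 -0.285   0.2007] [ 0.5716 -0.2918  0.146 ] [-59.4852  -1.6119  15.4543] [-0.0247 -3.3387 -0.032 ]
```

>>> apply_moves([
  {"fingers": 35, "delta_pos": [-4, 0, 1], "angular": [0, -0.2, 0]},
  {"fingers": 35, "delta_pos": [-11, 0, 3], "angular": [0, -0.6, 0]},
  {"fingers": 35, "delta_pos": [-20, -1, 5], "angular": [0, -1.1, 0]},
  {"fingers": 35, "delta_pos": [-30, -1, 8], "angular": [0, -1.7, 0]},
  {"fingers": 35, "delta_pos": [-40, -1, 10], "angular": [0, -2.2, 0]},
  {"fingers": 35, "delta_pos": [-49, -1, 13], "angular": [0, -2.7, 0]},
  {"fingers": 35, "delta_pos": [-55, -1.5, 14], "angular": [0, -3.1, 0]},
  {"fingers": 35, "delta_pos": [-58.5, -1.5, 15], "angular": [0, -3.3, 0]},
  {"fingers": 35, "delta_pos": [-59.5, -1.5, 15.5], "angular": [0, -3.3, 0]},
  {"fingers": 35, "delta_pos": [-59.5, -1.5, 15.5], "angular": [0, -3.3, 0]},
])

```text
clock: 8.0
tool_pos: [0.5716, -0.2921, 0.1459]
orientation: [-180.0, 25.0, -175.5]
force: [-0.5, -0.4, -5.5]
opening: 0.0445
gripper_force: 30.0
```

>>> apply_moves([
  {"fingers": 35, "delta_pos": [0, 0, 0], "angular": [0, 0, 0]},
  {"fingers": 35, "delta_pos": [0, 0, 0], "angular": [0, 0, 0]},
  {"fingers": 35, "delta_pos": [0, 0, 0], "angular": [0, 0, 0]},
  {"fingers": 35, "delta_pos": [0, 0, 0], "angular": [0, 0, 0]},
  {"fingers": 35, "delta_pos": [0, 0, 0], "angular": [0, 0, 0]},
])

```text
clock: 8.5
tool_pos: [0.5717, -0.2922, 0.1461]
orientation: [-180.0, 25.0, -175.5]
force: [0.4, 0.7, -4.2]
opening: 0.0447
gripper_force: 30.0
```

Run:
```python
from mv import *
Rc=cyl(YAW,TILT); g=TIP+Rc.apply([-.100,0,.005]); tcp=g+Rc.apply([0,0,-.0188])
print(*delta(tcp,Rc))
t=ctrl.snapshot("top")[:,:,::-1]; s=ctrl.snapshot("side")[:,:,::-1]
o=ctrl.get_obs(); R=Ro.from_euler('xyz',o["orientation"],degrees=True)
tip=o["tool_pos"]+R.apply([-.100,0,-.0188+.005]); print("tip expected",tip,o["qvel"])
for n in P:
    p=P[n]; c=np.linalg.inv(p["cam_to_world"])@np.r_[tip,1]; print(n,p["cx"]-p["fx"]*c[0]/c[2],p["cy"]+p["fy"]*c[1]/c[2])
c=lambda im,x,y: cv2.resize(im[y:y+120,x:x+80],(400,600),interpolation=cv2.INTER_CUBIC)
cv2.imwrite("pics/fin.png",np.hstack([c(t,370,80),c(s,260,85)]))
```

```text
[0.1424 0.4435 0.1205] [-0.0504 -0.0069 -0.0534]
tip expected [ 0.6563 -0.2855  0.2008] [-0.012  -0.135   0.0132  0.0081 -0.0613  0.136 ]
side 311.6506918433712 138.04014218442632
top 415.77193534280497 163.22396022471827
```

View pics/fin.png

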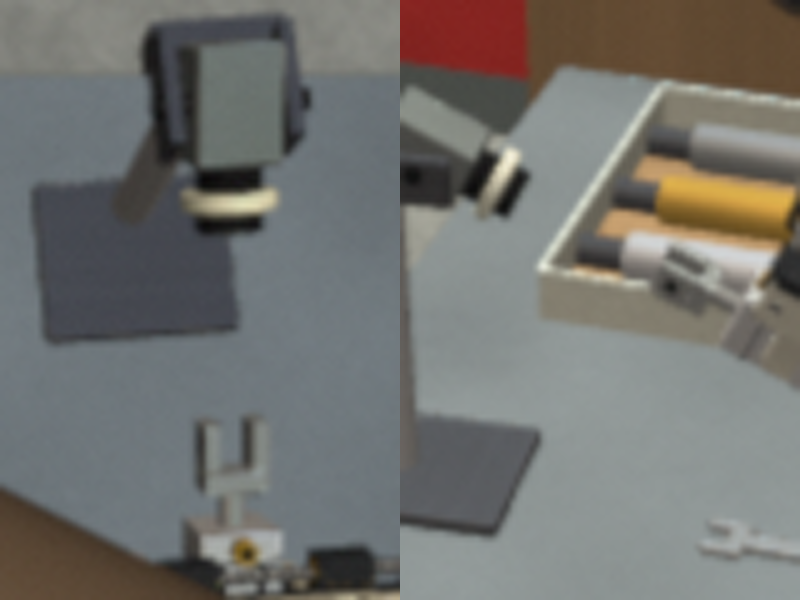

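The cylinder is in place. The tips appear at top (416.1,163.6) and side (312.3,137.6), within 1 px of the prediction. The line from tip to ring gives 25.7° tilt and 5.2° yaw, which matches the held axis (25°, 4.6°). The ports are up and the camera is untouched, so I'm handing it in.

```bash
python3 -c "
from plant import ctrl
print(ctrl.close_job())"
```

```text
the job is handed in; nothing more can be done
None
```

I handed the job in with the forked cylinder held still in the gripper: ports up, fork centred on the lens and tips about 100 mm from the glass by my measurement. The hand-in call did not report a verdict.

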